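# Put the coin-slot covers back on the right meters

### The arm

A 7-joint arm with a two-finger parallel gripper is mounted at the origin on the work surface. World frame = base frame: x ahead of the robot, y to its left, z up, the work surface at z = 0. Lengths are in m, angles in rad, forces in N, time in s.
With the tool pointing down it reaches from about 0.425 to 0.95 m from the base axis. Payload 4.7 kg.
Tool frame: the origin (TCP) lies between the finger pads; the fingertips stand 25 mm ahead of it and the grasp point (between the pads) lies 6 mm ahead of it; z points along the fingers, y is the line along which they close (so a half turn about z gives the same grasp; the last joint's range is limited). The gripper opens to 85 mm and grips with 20 to 120 N. Pads are 22 mm wide; open, the fingers measure 114 mm over their backs; the gripper's body (76 mm by 85 mm) begins 54 mm behind the grasp point. The pads swing forward as they close: fully open they stand 13 mm farther back than shut.
Start: joints at [1.134, 0.469, -0.049, 1.532, 0.024, 1.141, -0.082], TCP at [0.268, -0.62, 0.256] pointing down, gripper open.
Joint ranges: [-2.59, 2.59], [-0.33, 1.99], [-1.39, 1.29], [0.1, 2.45], [-1.04, 4.18], [0.21, 1.99], [-2.66, 2.66]. Speed limits (rad/s): [2.57, 2.57, 3.14, 3.14, 3.14, 3.14, 3.14].

### API

Orientations are given as a 3x3 rotation matrix whose columns are the frame's x, y, z axes.
In Python, from rig import * gives the robot as it stands. Calls block until the motion is done:
- movep(position, orientation): joint-space move of the TCP to a pose.
- move_l(position, attitude=None, feed=0.15, until_force=None): straight line of the TCP; attitude=None keeps the orientation; feed is the mean speed in m/s. With until_force (N) it stops when the force on the tool has changed by that much, and returns True; else False.
- move_joints(angles): joint-space move.
- command_gripper(opening, newtons=None): finger opening in m; newtons is the grip in N (None keeps the last); returns when the fingers have stopped.
- sleep(seconds).
- inverse_kinematics(position, orientation): joint angles nearest the present ones, or None.
- sense(): the state.
- camera(name): name is "scene" or "top" or "wrist"; returns (picture, depth): 400x640x3 uint8, red, green, blue; 400x640 float32, m along the optical axis (not along the pixel's ray), 0 where there is no reading.
- camera_params(name): a dict with "K" (3x3 intrinsics, pixels), "dist" ([k1, k2, p1, p2, k3] as OpenCV has them; the pictures are not rectified), "position" and "rotation" of the camera in the world; the wrist camera has in their place "tool_from_camera" (4x4, takes a point from camera to tool coordinates, whose origin is the TCP and whose axes are the flange's). Camera axes: x right, y down, z forward; pixel columns grow to the right and rows downward; lengths in m; the calibration is good to about 2 mm. A picture is of the moment at which its call begins: read the wrist's pose just before it. camera_params takes no time and is no camera call.
A pose or a line that the arm cannot do raises Unreachable and nothing moves.
- finish_job(): hands the job in; it is judged then, once.
The state is a dict: "time_s": time; "joint_pos": joint angles; "qd": joint speeds; "joint_efforts": joint torques, N m; "position": TCP position; "tcp_rot": TCP orientation; "wrist_force": force on the tool from outside, world axes, zero at the start; "ft_torque": the same for the moment, N m; "finger_gap": finger opening in m; "gripper_force": force on a finger pad.
Only numpy, scipy, OpenCV 4.12 (cv2) and the standard library are available. Lean on these libraries where they do the work, as an engineer would, in place of code of your own. Each camera call takes 0.05 s, during which the arm holds its last target. There are 200 camera calls.

### The job

The red, blue and yellow coin-slot covers have been put back on the wrong coin-meter housings. Move them round so that each cover sits fully home on both pins of the housing of its own colour, using the grey spare housing as the parking place on the way; it must be empty again at the end. Never lay or drop a cover on the bench, and leave the bottle, the bowl and the screwdriver where they are.

Things in the scene. Friction and masses are not known exactly. Their poses are not given: they have to be found in the camera images.
- cover_red: red coin-slot cover, loose, about 0.2 kg: plate 70 x 112 x 8 mm (x, y, z) with a grip block 26 x 44 x 40 mm on its middle (block top 48 mm above the underside, black slot along y). Two round through holes, 14 mm diameter, at y = +-40 mm. Origin: centre of the plate's underside, z up. Fits either way round. Starts on the pins of another colour's housing.
- cover_blue: blue coin-slot cover, loose, about 0.2 kg: plate 70 x 112 x 8 mm (x, y, z) with a grip block 26 x 44 x 40 mm on its middle (block top 48 mm above the underside, black slot along y). Two round through holes, 14 mm diameter, at y = +-40 mm. Origin: centre of the plate's underside, z up. Fits either way round. Starts on the pins of another colour's housing.
- cover_yellow: yellow coin-slot cover, loose, about 0.2 kg: plate 70 x 112 x 8 mm (x, y, z) with a grip block 26 x 44 x 40 mm on its middle (block top 48 mm above the underside, black slot along y). Two round through holes, 14 mm diameter, at y = +-40 mm. Origin: centre of the plate's underside, z up. Fits either way round. Starts on the pins of another colour's housing.
- housing_red: red coin-meter housing, fixed: block 92 x 136 x 40 mm (x, y, z). On top, two steel pins at y = +-40 mm, 10 mm diameter for 12 mm, then tapered to a 3 mm tip 24 mm up. Origin: centre of its underside, z up. A seated cover lies flat on top, origin 40 mm above this one, y axes parallel, 2 mm play; the taper centres a cover a few mm off.
- housing_blue: blue coin-meter housing, fixed: block 92 x 136 x 40 mm (x, y, z). On top, two steel pins at y = +-40 mm, 10 mm diameter for 12 mm, then tapered to a 3 mm tip 24 mm up. Origin: centre of its underside, z up. A seated cover lies flat on top, origin 40 mm above this one, y axes parallel, 2 mm play; the taper centres a cover a few mm off.
- housing_yellow: yellow coin-meter housing, fixed: block 92 x 136 x 40 mm (x, y, z). On top, two steel pins at y = +-40 mm, 10 mm diameter for 12 mm, then tapered to a 3 mm tip 24 mm up. Origin: centre of its underside, z up. A seated cover lies flat on top, origin 40 mm above this one, y axes parallel, 2 mm play; the taper centres a cover a few mm off.
- housing_spare: grey spare coin-meter housing, fixed: block 92 x 136 x 40 mm (x, y, z). On top, two steel pins at y = +-40 mm, 10 mm diameter for 12 mm, then tapered to a 3 mm tip 24 mm up. Origin: centre of its underside, z up. A seated cover lies flat on top, origin 40 mm above this one, y axes parallel, 2 mm play; the taper centres a cover a few mm off.
- detergent: white and green detergent bottle, 70 mm diameter, 160 mm tall, standing; a bystander. Origin: centre of its underside.
- coin_bowl: steel bowl for coins, empty, 100 mm diameter, 45 mm tall, standing; a bystander. Origin: centre of its underside.
- screwdriver: screwdriver with orange handle lying on the bench along its x axis, 200 mm long, 26 mm thick, blade to +x; a bystander. Origin: under its mid-length, on the bench.
Not all that is in view belongs to the job. Leave any turquoise look-alike of the cover_blue alone.

How it is judged:
On the way:
1. a cover is parked on the grey spare housing (((horizontal distance between cover_red and housing_spare below 0.02 m and z of cover_red in the frame of housing_spare below 0.055 m) or (horizontal distance between cover_blue and housing_spare below 0.02 m and z of cover_blue in the frame of housing_spare below 0.055 m) or (horizontal distance between cover_yellow and housing_spare below 0.02 m and z of cover_yellow in the frame of housing_spare below 0.055 m))), for 0.2 s.
At the end, for the whole second after the job is handed in: Each cover sits on both pins of its own colour's housing: within 6 mm of its axis, origin 36 to 44 mm above the housing's, long side within 0.12 rad of the housing's (either way round), upright within 0.06 rad, released and at rest. The grey housing is then empty (horizontal distance between cover_red and housing_red below 0.006 m and z of cover_red in the frame of housing_red between 0.036 and 0.044 m and angle between the y axis of cover_red and the y axis of housing_red, either way round below 0.12 rad and angle between each of cover_red, cover_blue, cover_yellow's own z axis and vertical below 0.06 rad and linear speed of each of cover_red, cover_blue, cover_yellow below 0.02 m/s and horizontal distance between cover_blue and housing_blue below 0.006 m and z of cover_blue in the frame of housing_blue between 0.036 and 0.044 m and angle between the y axis of cover_blue and the y axis of housing_blue, either way round below 0.12 rad and horizontal distance between cover_yellow and housing_yellow below 0.006 m and z of cover_yellow in the frame of housing_yellow between 0.036 and 0.044 m and angle between the y axis of cover_yellow and the y axis of housing_yellow, either way round below 0.12 rad); the robot touches nothing.
It fails at once if a cover is laid or dropped on the bench (height (world z) of any of cover_red, cover_blue, cover_yellow below 0.025 m).
It fails at once if the detergent bottle is moved out of its place (25 mm) (distance of detergent from where it was at the start of the episode above 0.025 m).
It fails at once if the coin bowl is moved out of its place (25 mm) (distance of coin_bowl from where it was at the start of the episode above 0.025 m).
It fails at once if the screwdriver is moved out of its place (25 mm) (distance of screwdriver from where it was at the start of the episode above 0.025 m).
It also fails if it takes over 104 s, if anything falls off the work surface, if the arm or the gripper's body presses on something with over 40 N, if the wrist force passes 120 N, or if a joint passes its speed limit or range.

## Working session

There is one attempt and no reset: what is moved stays moved. The work goes in short steps, each a Python script; the robot and the scene stay as the last script left them, time stands still between calls to the robot, and variables do not carry over. Pictures are saved under pics/ and viewed, at most 14 in all, crops included, and the job is handed in when it is done.

```bash
mkdir -p pics; ls; python3 - <<'E'
from rig import *
import cv2,numpy as np
np.set_printoptions(precision=4,suppress=True)
for n in ("top","scene"):
    p,d=camera(n); cv2.imwrite(f"pics/{n}0.png",p[:,:,::-1]); np.savez(f"{n}0.npz",p=p,d=d)
    print(n,camera_params(n), (d>0).mean())
print(camera_params("wrist")); print(sense())
E
```

```text
pics
top {'K': array([[375.7735,   0.    , 328.1759],
       [  0.    , 375.7735, 199.2484],
       [  0.    ,   0.    ,   1.    ]]), 'dist': array([-0.0537,  0.    ,  0.    ,  0.    ,  0.    ]), 'position': array([0.3811, 0.0113, 1.0823]), 'rotation': array([[-0.0264, -0.9696,  0.2433],
       [-0.9996,  0.027 , -0.0011],
       [-0.0055, -0.2432, -0.97  ]])} 0.99604296875
scene {'K': array([[500.9989,   0.    , 313.2526],
       [  0.    , 500.9989, 197.4234],
       [  0.    ,   0.    ,   1.    ]]), 'dist': array([-0.1027,  0.    ,  0.    ,  0.    ,  0.    ]), 'position': array([1.2794, 0.1088, 1.0562]), 'rotation': array([[-0.1331,  0.823 , -0.5522],
       [ 0.9911,  0.1095, -0.0757],
       [-0.0019, -0.5573, -0.8303]])} 0.99603515625
{'K': array([[291.9369,   0.    , 324.2825],
       [  0.    , 291.9369, 202.1517],
       [  0.    ,   0.    ,   1.    ]]), 'dist': array([-0.022,  0.   ,  0.   ,  0.   ,  0.   ]), 'tool_from_camera': array([[-0.0002, -0.9615, -0.2749,  0.0695],
       [ 1.    , -0.0004,  0.0004, -0.    ],
       [-0.0005, -0.2749,  0.9615, -0.1186],
       [ 0.    ,  0.    ,  0.    ,  1.    ]])}
{'time_s': 0.1, 'joint_pos': array([ 1.1341,  0.4694, -0.0486,  1.5336,  0.0241,  1.141 , -0.0823]), 'qd': array([ 0.0013, -0.0038, -0.0006, -0.0046, -0.001 ,  0.0012, -0.0013]), 'joint_efforts': array([  0.0006, -51.1518,  -0.0469, -23.8392,   0.0108,   0.0043,
         0.    ]), 'position': array([ 0.2675, -0.6192,  0.2553]), 'tcp_rot': array([[ 0.918 ,  0.3966, -0.0008],
       [ 0.3966, -0.918 ,  0.0016],
       [-0.0001, -0.0018, -1.    ]]), 'wrist_force': array([-0.6287, -0.6078,  0.3186]), 'ft_torque': array([-0.0052,  0.0222, -0.0189]), 'gripper_force': 0.0, 'finger_gap': 0.08561717275581611}
```

View pics/top0.png

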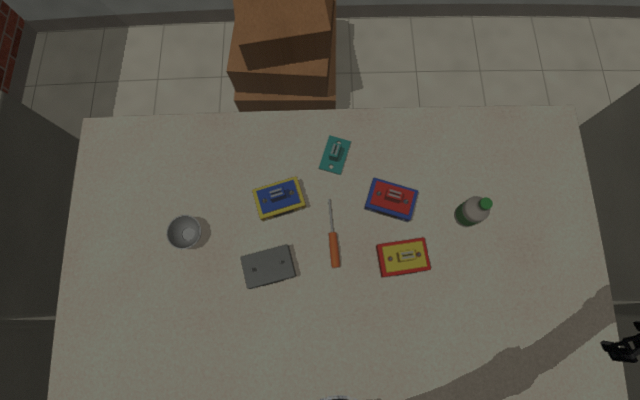

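View pics/scene0.png

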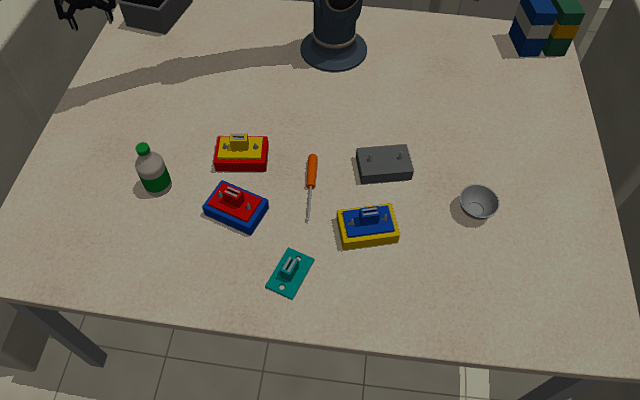

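```bash
cat > h.py <<'E'
import numpy as np,cv2
np.set_printoptions(precision=4,suppress=True)
HUE={'red':((0,6),(174,180)),'yellow':((20,34),),'blue':((106,126),)}
def mask(p,c):
    h=cv2.cvtColor(np.ascontiguousarray(p),cv2.COLOR_RGB2HSV)
    if c=='grey': m=(h[...,1]<40)&(h[...,2]<110)
    else: m=np.any([(h[...,0]>=a)&(h[...,0]<=b) for a,b in HUE[c]],0)&(h[...,1]>130)&(h[...,2]>40)
    return cv2.morphologyEx(m.astype(np.uint8),cv2.MORPH_OPEN,np.ones((3,3)))
def pose(P,s=None):
    if s is None: return np.array(P['rotation']),np.array(P['position'])
    T=np.array(P['tool_from_camera']); R=np.array(s['tcp_rot'])
    return R@T[:3,:3], R@T[:3,3]+s['position']
def rays(uv,P,s=None):
    R,o=pose(P,s)
    n=cv2.undistortPoints(np.asarray(uv,float).reshape(-1,1,2),P['K'],P['dist'])[:,0]
    return o,np.c_[n,np.ones(len(n))]@R.T
def plane(uv,z,P,s=None):
    o,d=rays(uv,P,s); return o+d*((z-o[2])/d[:,2])[:,None]
def cloud(d,P,m,s=None):
    v,u=np.nonzero(m&(d>0)); o,r=rays(np.c_[u,v],P,s); return o+r*d[v,u][:,None],np.c_[u,v]
def tri(obs):  # list of (o,d): least squares ray intersection
    A=np.zeros((3,3));b=np.zeros(3)
    for o,d in obs:
        d=d/np.linalg.norm(d);M=np.eye(3)-np.outer(d,d);A+=M;b+=M@o
    x=np.linalg.solve(A,b)
    return x,max(np.linalg.norm(np.cross(x-o,d/np.linalg.norm(d))) for o,d in obs)
E
python3 - <<'E'
from rig import camera_params
from h import *
box={'top':{'Ycov@redH':(370,230,440,285),'Rcov@bluH':(360,170,425,225),'Bcov@yelH':(248,170,310,225),'spare':(235,240,305,295)},
'scene':{'Ycov@redH':(205,125,280,180),'Rcov@bluH':(195,175,275,240),'Bcov@yelH':(330,195,405,255),'spare':(350,140,420,190)}}
cov={'Ycov@redH':'yellow','Rcov@bluH':'red','Bcov@yelH':'blue','spare':'grey'}
hou={'Ycov@redH':'red','Rcov@bluH':'blue','Bcov@yelH':'yellow'}
for n in box:
    f=np.load(n+'0.npz');P=camera_params(n)
    for k,(a,b,c,d) in box[n].items():
        w=np.zeros(f['d'].shape,np.uint8);w[b:d,a:c]=1
        X,_=cloud(f['d'],P,mask(f['p'],cov[k])*w)
        z=X[:,2]; hist=np.histogram(z,bins=np.arange(0,.11,.01))[0]
        pl=X[(z>.03)&(z<.058)]; bl=X[z>.078]
        r=cv2.minAreaRect(pl[:,:2].astype(np.float32))
        print(n,k,hist,'plate z',np.median(pl[:,2]),'rect',np.array(r[0]),np.array(r[1]),r[2],'blk',bl.mean(0) if len(bl) else None)
    for k,uv in {'top':{'bottle':(474,212),'bowl':(185,232),'sd':(333,235)},'scene':{'bowl':(479,203),'bottle':(152,172)}}[n].items(): print(k,plane(uv and [uv],.02,P))
E
```

```text
top Ycov@redH [  0   0   0  10 680 101   5  10  58   2] plate z 0.04770122444723801 rect [ 0.4748 -0.1947] [0.0698 0.1134] 6.369110584259033 blk [ 0.4697 -0.186   0.0867]
top Rcov@bluH [  0   0   0   1 583  82  10   8  46   3] plate z 0.04768300179198692 rect [ 0.6412 -0.1718] [0.1116 0.07  ] 70.42523193359375 blk [ 0.6395 -0.1752  0.0869]
top Bcov@yelH [  0   0   0   0 400  61   0   0   5   2] plate z 0.04780966799109798 rect [0.6536 0.154 ] [0.0665 0.1063] 16.489253997802734 blk [0.6491 0.1733 0.0879]
top spare [ 58  16  18 901 735  12   7   0   0   0] plate z 0.039775096919036246 rect [0.4581 0.1826] [0.0925 0.1363] 13.447545051574707 blk None
bottle [[ 0.5975 -0.4127  0.02  ]]
bowl [[0.5617 0.4251 0.02  ]]
sd [[ 0.5422 -0.0008  0.02  ]]
scene Ycov@redH [  0   0   0   3 573 135  46  46  67   4] plate z 0.0478732459607174 rect [ 0.4765 -0.1942] [0.0741 0.1131] 7.343584060668945 blk [ 0.4851 -0.1897  0.085 ]
scene Rcov@bluH [  0   0   0   1 651 137  48  50  94   6] plate z 0.04768960662181332 rect [ 0.6442 -0.1713] [0.1128 0.0727] 72.18675994873047 blk [ 0.6513 -0.1691  0.0856]
scene Bcov@yelH [  0   0   0   2 728 133  46  45  98   5] plate z 0.04777075867057623 rect [0.6559 0.1535] [0.0725 0.1115] 16.297826766967773 blk [0.663  0.1553 0.0854]
scene spare [ 92 121 136 843 678  20   9   0   0   0] plate z 0.0397513005412814 rect [0.4613 0.1829] [0.0972 0.1369] 15.14848518371582 blk None
bowl [[0.5522 0.4272 0.02  ]]
bottle [[ 0.5665 -0.4137  0.02  ]]
```

```bash
cat >> h.py <<'E'
LOC={'R':(.4755,-.1945,np.deg2rad(6.8)),'B':(.6425,-.1716,np.deg2rad(-18.7)),'Y':(.655,.154,np.deg2rad(16.4)),'S':(.4595,.1828,np.deg2rad(14.0))}
def rot(psi,flip):
    c,s=np.cos(psi),np.sin(psi)
    if flip: c,s=-c,-s
    return np.array([[-s,c,0],[c,s,0],[0,0,-1.]])
E
python3 - <<'E'
from rig import *
from h import *
for k,(x,y,p) in LOC.items():
  for f in (0,1):
    for z in (.08,.28):
      print(k,f,z,inverse_kinematics([x,y,z],rot(p,f)))
E
```

```text
R 0 0.08 [ 0.6758  0.4875 -0.4656  2.0485  0.3412  0.6796  0.1072]
R 0 0.28 [ 0.7579  0.2254 -0.5281  1.8576  0.1272  1.0918  0.3007]
R 1 0.08 [ 0.1797  0.4451  0.1585  2.0773 -0.116   0.6272 -2.6058]
R 1 0.28 [-0.5986  0.3021  1.1261  1.9233 -0.3054  1.1043 -2.3728]
B 0 0.08 [ 0.4705  0.6692 -0.3969  1.6869  0.3246  0.8512 -0.3917]
B 0 0.28 [ 0.4897  0.4696 -0.4235  1.5126  0.2007  1.2026 -0.292 ]
B 1 0.08 [ 0.9041  0.9905 -1.1867  1.6605  0.9818  1.2012  2.2881]
B 1 0.28 [ 0.9017  0.7124 -1.1789  1.4876  0.6622  1.3838  2.502 ]
Y 0 0.08 [ 0.1394  0.7419 -0.6524  1.6558  0.537   0.9303 -0.4292]
Y 0 0.28 [ 0.2197  0.5659 -0.7911  1.4778  0.4107  1.2693 -0.3294]
Y 1 0.08 [-0.9537  0.9486  1.1032  1.7256 -0.9494  1.102  -2.3893]
Y 1 0.28 [-0.9669  0.6652  1.1115  1.5532 -0.6101  1.308  -2.633 ]
S 0 0.08 [ 0.2879  0.6351 -0.9838  2.0726  0.7338  0.8294 -0.8949]
S 0 0.28 [ 0.4404  0.3197 -1.0919  1.8781  0.3133  1.1316 -0.5225]
S 1 0.08 [ 0.4001  0.7597 -1.1812  2.0679  0.8933  0.9574  2.1094]
S 1 0.28 [ 0.4869  0.3509 -1.1657  1.8765  0.3541  1.1463  2.5793]
```

```bash
python3 - <<'E'
from rig import *
from h import *
import pickle
V={}
P=camera_params('wrist')
for k in 'RBYS':
    x,y,p=LOC[k]
    movep([x,y-.02,.27],rot(p,0)); sleep(.2)
    s=sense(); pic,d=camera('wrist')
    V[k]=(s,pic,d); print(k,s['time_s'],s['position'],s['wrist_force'])
    cv2.imwrite(f'pics/w_{k}.png',pic[:,:,::-1])
pickle.dump(V,open('v.pkl','wb'))
cv2.imwrite('pics/w_all.png',cv2.resize(np.vstack([np.hstack([V[a][1],V[b][1]]) for a,b in ('RB','YS')]),(800,500),interpolation=cv2.INTER_AREA)[:,:,::-1])
E
```

```text
R 1.9667 [ 0.4753 -0.2155  0.2698] [-0.3817 -0.6243 -0.5062]
B 2.925 [ 0.6414 -0.1928  0.2706] [-1.4222  0.0889 -0.2714]
Y 4.4083 [0.6555 0.1319 0.2699] [-0.5259 -0.1901  0.4287]
S 5.4667 [0.461  0.1626 0.2699] [ 0.6776 -0.0885  0.275 ]
```

View pics/w_all.png

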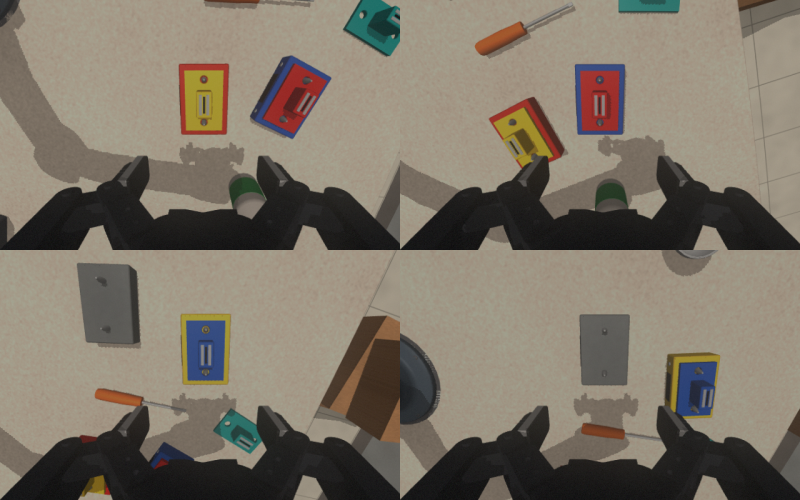

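```bash
cat >> h.py <<'E'
COV={'R':'yellow','B':'red','Y':'blue','S':'grey'}
def blob(p,c,near,win):
    m=mask(p,c); w=np.zeros_like(m); u,v=near; w[max(0,v-win):v+win,max(0,u-win):u+win]=1
    m=cv2.morphologyEx(m*w,cv2.MORPH_CLOSE,np.ones((5,5)))
    cs=cv2.findContours(m,cv2.RETR_EXTERNAL,cv2.CHAIN_APPROX_NONE)[0]
    return cv2.convexHull(max(cs,key=cv2.contourArea))[:,0]
def rect(hull,z,P,s=None):
    w=plane(hull,z,P,s)[:,:2].astype(np.float32)
    (c,(a,b),t)=cv2.minAreaRect(w)
    t=np.deg2rad(t if b>a else t-90)
    return np.array(c),sorted((a,b)),t,cv2.boxPoints((c,(a,b),np.rad2deg(t) if b>a else np.rad2deg(t)+90))
E
python3 - <<'E'
from rig import camera_params
from h import *
import pickle
V=pickle.load(open('v.pkl','rb'));P=camera_params('wrist');PT=camera_params('top')
f=np.load('top0.npz')
near={'R':((326,158),(404,257)),'B':((320,158),(392,199)),'Y':((330,158),(279,198)),'S':((328,158),(269,266))}
for k in 'RBYS':
    s,pic,d=V[k]; z=.048 if k!='S' else .04
    h1=blob(pic,COV[k],near[k][0],75); h2=blob(f['p'],COV[k],near[k][1],34)
    q=[cv2.boxPoints(cv2.minAreaRect(h.astype(np.float32))) for h in (h1,h2)]
    c,sz,t,_=rect(h1,z,P,s); c2,sz2,t2,_=rect(h2,z,PT)
    hz=[]
    A=q[0];B=q[1]; wa=plane(A,z,P,s);wb=plane(B,z,PT)
    for i in range(4):
        j=np.argmin(np.linalg.norm(wb-wa[i],axis=1))
        x,e=tri([tuple(r if r.ndim==1 else r[0] for r in rays(A[i:i+1],P,s)),tuple(r if r.ndim==1 else r[0] for r in rays(B[j:j+1],PT))]); hz.append([x[2],e])
    X,_=cloud(d,P,cv2.fillPoly(np.zeros(d.shape,np.uint8),[h1.astype(np.int32)],1),s)
    print(k,'own',c,sz,np.rad2deg(t),'top',c2,np.rad2deg(t2),'\n tri z,err',np.array(hz).T,'depth z',np.median(X[(X[:,2]>.03)&(X[:,2]<.06),2]), 'block top',np.median(X[X[:,2]>.075,2]) if k!='S' else '', X[X[:,2]>.082].mean(0) if k!='S' else '')
    if k!='S':  # housing from colour: own view
        hc={'R':'red','B':'blue','Y':'yellow'}[k]
        print('  housing',*rect(blob(pic,hc,near[k][0],75),.04,P,s)[:3])
    # pins: grey spots — inside hull, depth z in .052-.07 near y=+-40
    else:
        print('  pins',X[(X[:,2]>.048)].mean(0),len(X[X[:,2]>.048]))
E
```

```text
R own [ 0.4745 -0.1951] [0.06977822631597519, 0.11123646050691605] 6.823221683502197 top [ 0.4742 -0.1932] 7.014402866363525 
 tri z,err [[0.0762 0.035  0.0361 0.0661]
 [0.0005 0.0004 0.0007 0.0013]] depth z 0.04916053622716396 block top 0.08937313686480358 [ 0.4743 -0.1941  0.0893]
  housing [ 0.4742 -0.1942] [0.0908806324005127, 0.13364842534065247] 0.1177010425700068
B own [ 0.6421 -0.1724] [0.06965648382902145, 0.11026838421821594] -18.79015350341797 top [ 0.6414 -0.171 ] -18.747695922851562 
 tri z,err [[0.0542 0.0425 0.0434 0.0381]
 [0.0004 0.0004 0.0003 0.0009]] depth z 0.049168094233667026 block top 0.08934292230496615 [ 0.6425 -0.1717  0.0893]
  housing [ 0.642  -0.1714] [0.08929016441106796, 0.13282674551010132] -0.3276047667544624
Y own [0.654  0.1533] [0.06852074712514877, 0.10993888974189758] 16.32620620727539 top [0.6536 0.1538] 16.1436710357666 
 tri z,err [[0.0581 0.0511 0.0411 0.0466]
 [0.0003 0.0011 0.0002 0.0027]] depth z 0.04913286309223172 block top 0.08936801220272553 [0.6541 0.1536 0.0893]
  housing [0.6539 0.1535] [0.09091570973396301, 0.1335889995098114] 0.28298393545386186
S own [0.4582 0.1829] [0.09189881384372711, 0.13383930921554565] 13.910179138183594 top [0.4572 0.1818] 13.813680648803711 
 tri z,err [[0.0257 0.0764 0.0305 0.0278]
 [0.0023 0.0017 0.001  0.0002]] depth z 0.04115557803671699 block top  
  pins [0.4587 0.1831 0.0583] 120
```

```bash
cat >> h.py <<'E'
LOC={'R':(.4744,-.1945,np.deg2rad(6.8)),'B':(.642,-.1718,np.deg2rad(-18.77)),'Y':(.654,.1535,np.deg2rad(16.25)),'S':(.4585,.183,np.deg2rad(13.9))}
E
cat > mv.py <<'E'
from rig import *
from h import *
import sys
ZG=.080; ZC=.18
def line(x,y,z,R,**k):
    return move_l([x,y,z],R,**k)
def settle(x,y,z,R):   # hover exactly: one correction of the residual
    movep([x,y,z],R); sleep(.25)
    e=np.array([x,y,z])-sense()['position']; print('  residual',e); return e
def transfer(a,b):
    x,y,p=LOC[a]; R=rot(p,0); command_gripper(.065)
    e=settle(x,y,ZC,R)
    hit=line(x+e[0],y+e[1],ZG+e[2],R,feed=.1,until_force=12); s=sense(); print(a,'down',hit,s['position'],s['wrist_force'])
    if hit: raise SystemExit('blocked on the way down')
    command_gripper(.02,45); s=sense(); print('  grip',s['finger_gap'],s['gripper_force'],s['position']); zp=s['position'][2]
    if not .022<s['finger_gap']<.030: raise SystemExit('bad grasp')
    line(x,y,ZC,R,feed=.12); s=sense(); print('  lifted gap',s['finger_gap'],s['wrist_force'])
    x,y,p=LOC[b]; R=rot(p,0)
    e=settle(x,y,ZC,R)
    line(x+e[0],y+e[1],.115,R,feed=.15)
    hit=line(x+e[0],y+e[1],zp+.001+e[2],R,feed=.05,until_force=15); sleep(.1); s=sense()
    print(b,'placed',hit,s['position'],'dz',s['position'][2]-zp,s['wrist_force'],s['ft_torque'])
    if s['position'][2]-zp>.005: raise SystemExit('did not go down; still held')
    command_gripper(.065); line(x,y,ZC,R,feed=.2); print('  t',sense()['time_s'])
if __name__=='__main__': transfer(*sys.argv[1])
E
python3 - <<'E'
import cv2
p=cv2.imread('pics/w_Y.png'); cv2.imwrite('pics/crop_blue.png',cv2.resize(p[80:330,240:560],(800,600)))
E
```

```text
(no output)
```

View pics/crop_blue.png

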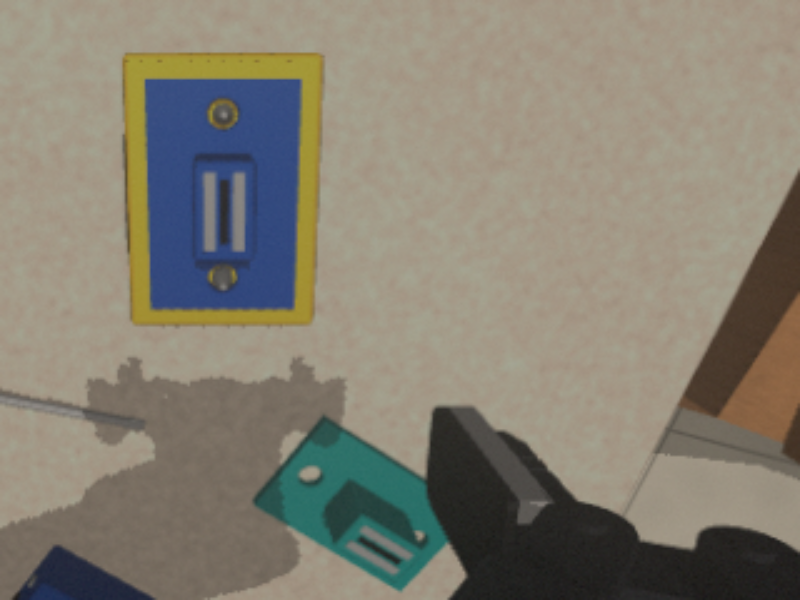

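What the pictures show:
- **Overview (top view pixels):** the yellow cover sits on the red housing at (404,257), the red cover on the blue housing at (392,199) and the blue cover on the yellow housing at (279,198). The spare housing at (269,266) is empty.
- **Scene view:** it shows the same layout. The screwdriver is at (311,190), the bottle at (152,172) and the bowl at (479,203).
- **Wrist montage:** each housing sits right below its hover view, with both pins visible.
- **Blue candidates (top view):** these are the piece at (279,198), true blue and seated on the pins, and the piece at (335,155), turquoise and loose on the bench. In the crop, the piece at (222,195) is saturated blue on the yellow housing's pins, so that is cover_blue. The one at (350,500) is the turquoise look-alike, which I'll leave alone.

First move: red to the spare housing.

```bash
python3 mv.py BS && python3 - <<'E'
from rig import *
import cv2,numpy as np
sleep(.1)
p,d=camera('wrist'); cv2.imwrite('pics/a1.png',p[:,:,::-1])
E
```

```text
residual [-0.0001 -0.0011 -0.0006]
B down False [ 0.6425 -0.173   0.0802] [0.9195 0.1116 0.0411]
  grip 0.025636708938667933 44.98142659664154 [ 0.6423 -0.173   0.08  ]
  lifted gap 0.025579264849450167 [ 0.9164 -0.6143 -1.0678]
  residual [-0.0006  0.0006  0.0001]
S placed False [0.458  0.1833 0.0811] dz 0.0011143884193438175 [ 1.2937 -2.3601 -2.5885] [-0.5194 -0.2204  0.0148]
  t 14.4917
```

View pics/a1.png

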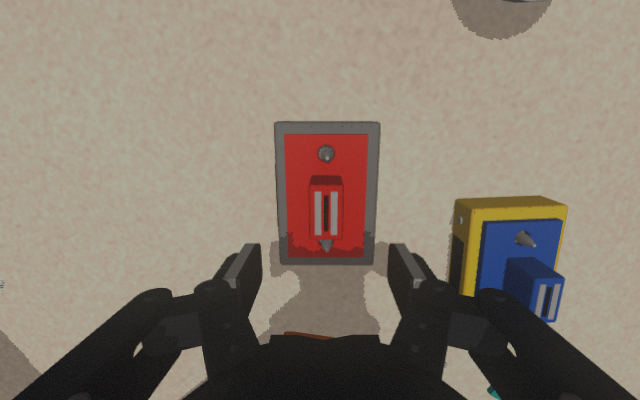

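The red cover sits flat and centred on the grey housing at (327,195), with both pins through it at (326,153) and (326,245). Next is blue to blue, then yellow to yellow, then red to red. The script stops by itself if a grasp or fit goes wrong.

```bash
python3 mv.py YB && python3 mv.py RY && python3 mv.py SR && python3 - <<'E'
from rig import *
from h import *
import pickle
movep([.47,-.05,.33],rot(0,0)); sleep(.2)
p,d=camera('scene'); t,td=camera('top'); P=camera_params('scene')
cv2.imwrite('pics/end.png',cv2.resize(p[100:320,120:520],(800,440),interpolation=cv2.INTER_CUBIC)[:,:,::-1])
P=camera_params('scene')
for c,k in zip(('red','blue','yellow'),'RBY'):
    X,_=cloud(d,P,mask(p,c)); x,y,_=LOC[k]
    near=X[np.hypot(X[:,0]-x,X[:,1]-y)<.08]; pl=near[(near[:,2]>.044)&(near[:,2]<.056)]
    (r,sz,a)=cv2.minAreaRect(pl[:,:2].astype(np.float32)); print(c,np.array(r)-[x,y],np.array(sz),a,np.median(pl[:,2]),np.median(near[near[:,2]>.078,2]))
s=sense();print(s['time_s'],s['wrist_force'],s['gripper_force'])
E
```

```text
residual [ 0.001  -0.0008 -0.0007]
Y down False [0.6556 0.153  0.0802] [-0.6976  0.1431 -1.0878]
  grip 0.0255025289913269 45.91998875141144 [0.6553 0.1528 0.0799]
  lifted gap 0.025409743394580842 [-0.6909  0.5078 -3.4546]
  residual [-0.0004 -0.0017 -0.    ]
B placed False [ 0.6418 -0.1735  0.0811] dz 0.0011273355993483974 [-0.1289 -0.3665 -2.5757] [-0.021  -0.0126  0.0013]
  t 22.6
  residual [-0.0012 -0.0005  0.    ]
R down False [ 0.4737 -0.1951  0.0806] [ 0.4203 -0.9542  0.5204]
  grip 0.025330658337349845 45.771047472953796 [ 0.4738 -0.1951  0.0806]
  lifted gap 0.025639719269914294 [ 0.6086  0.215  -2.433 ]
  residual [-0.0002  0.0014 -0.0001]
Y placed False [0.6539 0.1547 0.0814] dz 0.0007541820232393054 [ 0.4819 -0.7855 -2.6113] [-0.2586 -0.1369  0.0602]
  t 30.6667
  residual [-0.0012  0.0001  0.0001]
S down False [0.4577 0.1834 0.0806] [0.1487 1.4539 0.0179]
  grip 0.02514039463448032 44.80832755565643 [0.4578 0.1832 0.0806]
  lifted gap 0.025587240183428873 [ 0.2106  0.184  -2.224 ]
  residual [-0.0004 -0.0011 -0.0001]
R placed False [ 0.4742 -0.1956  0.0816] dz 0.0009392347934458201 [ 0.5343  0.1314 -0.6627] [ 0.0099 -0.0393 -0.0395]
  t 38.7667
red [0.0043 0.0025] [0.0838 0.1284] 7.512207984924316 0.04796697968422614 0.0855848409436396
blue [0.0059 0.0028] [0.1298 0.081 ] 69.39685821533203 0.047695405378398226 0.08617824330207413
yellow [0.0047 0.0007] [0.0786 0.1188] 16.654277801513672 0.047912539691073674 0.08654846036281405
39.9083 [-0.1378 -0.1992 -0.1829] 0.0
```

View pics/end.png

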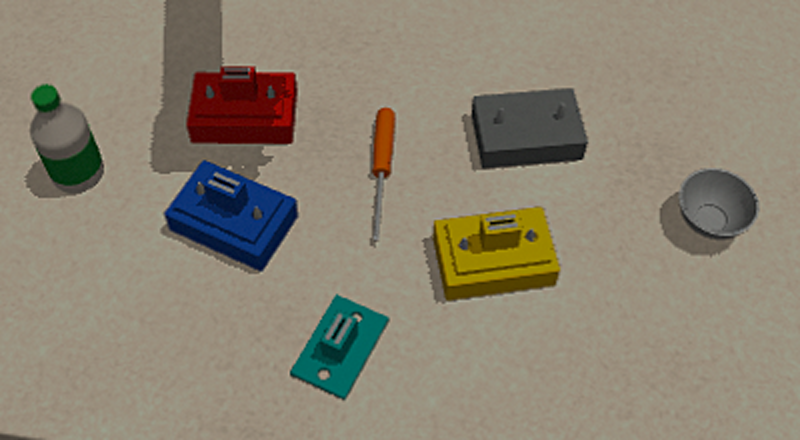

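The crop shows each cover on its own colour, with both pins standing through it: red (240,105), blue (230,213), yellow (497,250). The grey housing (530,125) is empty and the bystanders haven't moved. Plate tops measure 48 mm, so the covers are fully home.

```bash
python3 -c "
from rig import *
print(finish_job())"
```

```text
the job is handed in; nothing more can be done
None
```

I moved all three covers onto the housings of their own colour, parking red on the grey spare housing on the way. The final picture shows every cover on both pins and the spare housing empty. The job is handed in at about 40 s of the 104 s allowed; the hand-in returned no verdict.

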